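Draw a boiler tube out of a half-covered parts bin

ROBOT

A 6-joint arm with a two-finger parallel gripper is mounted at the origin on the work surface. World frame = base frame: x ahead of the robot, y to its left, z up, the work surface at z = 0. Lengths are in mm, angles in degrees, forces in N, time in s.
With the tool pointing down it reaches from about 250 to 725 mm from the base axis. Payload 4 kg.
Tool frame: the origin (TCP) lies between the finger pads; the fingertips stand 25 mm ahead of it and the grasp point (between the pads) lies 6 mm ahead of it; z points along the fingers, y is the line along which they close (so a half turn about z gives the same grasp; the last joint's range is limited). The gripper opens to 85 mm and grips with 20 to 120 N. Pads are 22 mm wide; open, the fingers measure 114 mm over their backs; the gripper's body (76 mm by 85 mm) begins 54 mm behind the grasp point. The pads swing forward as they close: fully open they stand 13 mm farther back than shut.
Start: joints at [-65.374, 13.785, 0.286, 76.501, 0, 90], TCP at [208.343, -454.525, 256.306] pointing down, gripper open.
Joint ranges: [-155.79, 155.79], [-60.16, 107.12], [-62.33, 73.08], [-114, 123.19], [-81.49, 82.49], [-180, 180]. Speed limits (degrees/s): [159.86, 159.86, 180, 180, 180, 180].

INTERFACE

Orientations are given as a 3x3 rotation matrix whose columns are the frame's x, y, z axes.
In Python, from cell import ctrl, vision, ticket, telemetry gives the robot as it stands. Calls block until the motion is done:
- ctrl.move_to(position, orientation): joint-space move of the TCP to a pose.
- ctrl.line_to(position, frame=None, vel=150): straight line of the TCP; frame=None keeps the orientation; vel is the mean speed in mm/s.
- ctrl.goto_joints(angles): joint-space move.
- ctrl.let_go() and ctrl.close_gripper(): open the fingers fully, or close them until they stop; the grip force is fixed at half the most.
- ctrl.pause(seconds).
- ctrl.ik(position, orientation): joint angles nearest the present ones, or None.
- vision.camera(name): name is "scene" or "top" or "wrist"; returns a dict with "image" (480x640x3 uint8, red, green, blue), "depth" (480x640 float32, mm along the optical axis (not along the pixel's ray), 0 where there is no reading), "mtx" (3x3 intrinsics, pixels), "rvec" (rotation vector, rad) and "tvec" (3), from world to camera coordinates, as OpenCV has them; the wrist camera has in their place "T_tool_cam" (4x4, takes a point from camera to tool coordinates, whose origin is the TCP and whose axes are the flange's). Camera axes: x right, y down, z forward; pixel columns grow to the right and rows downward; lengths in mm; the calibration is good to about 2 mm. A picture is of the moment at which its call begins: read the wrist's pose just before it.
A pose or a line that the arm cannot do raises ctrl.Unreachable and nothing moves.
- ticket.job_done(): hands the job in; it is judged then, once.
Readings, each from a call of its own:
- telemetry.read_t(): time.
- telemetry.read_q(): joint angles.
- telemetry.read_dq(): joint speeds.
- telemetry.read_tau(): joint torques, N m.
- telemetry.read_tool_pos(): TCP position.
- telemetry.read_ee_rot(): TCP orientation.
- telemetry.read_ft_force(): force on the tool from outside, world axes, zero at the start.
- telemetry.read_ft_torque(): the same for the moment, N m.
- telemetry.read_opening(): finger opening in mm.
- telemetry.read_grip_force(): force on a finger pad.
Only numpy, scipy, OpenCV 4.12 (cv2) and the standard library are available. Lean on these libraries where they do the work, as an engineer would, in place of code of your own. Each camera call takes 0.05 s, during which the arm holds its last target. There are 200 camera calls.

TASK

In the model-railway store, the long steel tube in the half-covered cardboard bin lies against the bin's side wall. Roll it along the bin's floor, away from the wall to about the middle of the bin's width, so that fingers fit on both sides; then grip it by the part that shows, tilt it and draw it out diagonally through the short opening. Finish while still gripping it, holding it still in the air with all of it at least 8 cm higher than the top of the bin; leave the other things where they stand.

Things in the scene. Friction and masses are not known exactly. Their poses are not given: they have to be found in the camera images.
- bin: Brown cardboard bin, fixed, 140 (x) x 310 (y) x 71 (z) mm outside; walls and floor 5 mm, rigid. Origin: centre of its underside, on the table. Inside x is -65 to 65, y -150 to 150 mm, floor top z = 5 mm. A fixed lid (underside z = 65, top 71 mm) covers the rear, y = -155 to 25 mm; the front, y = 25 to 150, is open above. Side and front walls round the open part end at z = 50 mm.
- bin_opening (a point): Centre of the bin's opening (bin x = 0, y = 87.5, z = 50 mm), which is 125 mm long (y) and 130 mm wide (x); axes as the bin's.
- bar_center (a point): Centre of the tube: plain round steel, thin dark bands, closed ends, diameter 28, length 240 mm, 0.15 to 0.31 kg, loose. It lies on the bin floor along the bin's y, 1 to 4 mm from the -x side wall, about half of it in the opening, the rest under the lid. Its y axis runs along it towards the open front; x and z turn as it rolls. A fingertip pressed on its top and moved sideways rolls it.
- bar_front (a point): Centre of the tube's end face at the bin's open front (+y of the tube, 120 mm from its centre).
- bar_rear (a point): Centre of the tube's other end face, at the start hidden under the lid (-y of the tube, 120 mm from its centre).
- bar: The same tube as bar_center; origin at its centre, same axes.
- tin: Small round aluminium tin standing on the lid of the bin near its rear end, diameter 52, height 35 mm, loose; origin at the centre of its underside. Leave it.
- wagon: Red model wagon on the table beside the bin's covered part, on its +x side, 56 x 130 x 56 mm, loose; origin at the centre of its underside. Leave it.
- engine: Black model locomotive on the table to the left of the bin, 170 x 56 x 80 mm, loose; origin at the centre of its underside. Leave it.
- driver: Screwdriver, 160 mm long, lying on the table beyond the bin's front end wall, loose. Leave it.
Not all that is in view belongs to the job. There is more than one size of the bar; the job needs the largest.

How it is judged:
By the outcome, as a careful person would: the job done as asked, in the order asked, and still so for the second after the job is handed in, while the arm keeps its last pose, push and grip.
It also fails if it takes over 61 s, if anything falls off the work surface, if the arm or the gripper's body presses on something with over 40 N, if the wrist force passes 120 N, or if a joint passes its speed limit or range.

## Working session

There is one attempt and no reset: what is moved stays moved. The work goes in short steps, each a Python script; the robot and the scene stay as the last script left them, time stands still between calls to the robot, and variables do not carry over. Pictures are saved under pics/ and viewed, at most 10 in all, crops included, and the job is handed in when it is done.

```bash
mkdir -p pics
cat > h.py <<'E'
import numpy as np, cv2
from cell import ctrl, vision, ticket, telemetry
def pts(d):
    K=d["mtx"]; Z=d["depth"].astype(float); v,u=np.mgrid[:480,:640]
    c=np.stack([(u-K[0,2])/K[0,0]*Z,(v-K[1,2])/K[1,1]*Z,Z],-1)
    if "rvec" in d:
        R=cv2.Rodrigues(np.array(d["rvec"],float))[0]; return (c-np.array(d["tvec"]).ravel())@R
    T=d["T_tool_cam"]; return c@T[:3,:3].T+T[:3,3]
def save(n,im): cv2.imwrite(f"pics/{n}.png",cv2.cvtColor(im,cv2.COLOR_RGB2BGR))
E
python3 - <<'E'
from h import *
for n in("top","scene"):
    d=vision.camera(n); save(n,d["image"]); np.save(n+"_p.npy",pts(d)); np.save(n+"_i.npy",d["image"])
print(telemetry.read_t(), telemetry.read_ee_rot())
E
```

```text
0.1 [[ 9.09071888e-01  4.16638537e-01 -7.95573289e-04]
 [ 4.16639296e-01 -9.09070264e-01  1.71804300e-03]
 [-7.42909694e-06 -1.89329169e-03 -9.99998208e-01]]
```

View pics/top.png

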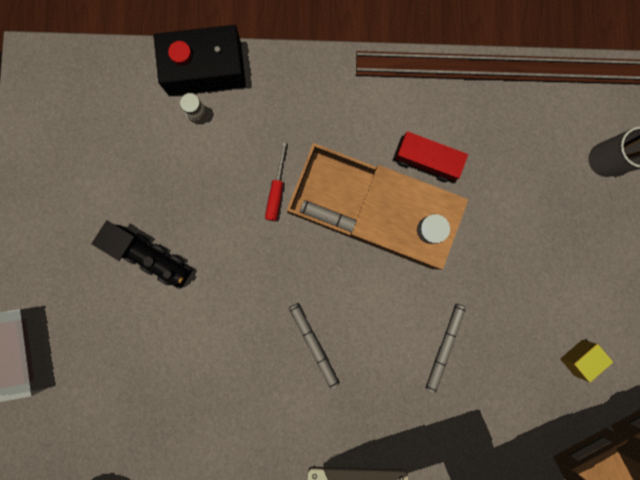

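View pics/scene.png

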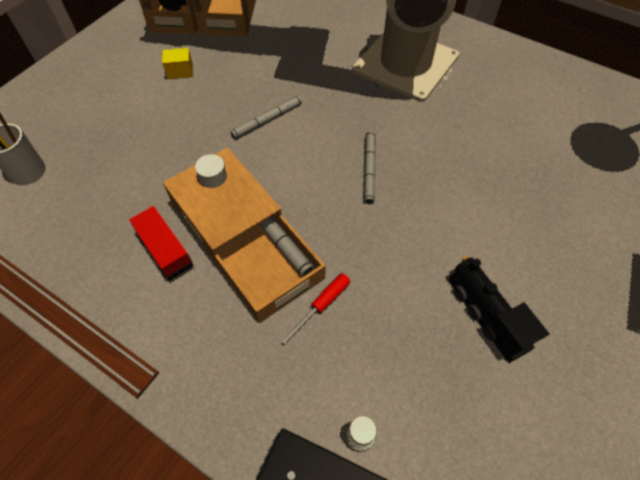

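The top view shows three tubes: in the bin at (328,215), and on the table at (314,345) and (446,347). The one in the bin is visibly the thickest and the only one in a half-covered bin, so it fits. I'll confirm this in a crop while I measure.

```bash
cat > fit.py <<'E'
from h import *
P=np.load("top_p.npy"); I=np.load("top_i.npy")
save("crop",cv2.resize(I[130:400,270:490],None,fx=2.2,fy=2.2,interpolation=cv2.INTER_CUBIC))
for uv in [(380,200),(200,150),(328,215),(314,345),(446,347),(435,228),(335,185),(430,155)]: print(uv,P[uv[1],uv[0]].round(1))
m=np.zeros((480,640),bool); m[135:280,280:475]=1
lid=m&(abs(P[...,2]-71)<5)&(I[...,0]>I[...,2]*1.5)&~((I[...,0]>2.5*I[...,1]))
r=cv2.minAreaRect(P[lid][:,:2].astype(np.float32)); print("lid",r,cv2.boxPoints(r),np.median(P[lid][:,2]))
E
python3 fit.py
```

```text
(380, 200) [608.5 -23.4  69.8]
(200, 150) [710.5 333.2  -3.7]
(328, 215) [581.9  70.6  29.8]
(314, 345) [330.6  90.1  21.6]
(446, 347) [ 333.6 -165.7   16.7]
(435, 228) [ 556.2 -116.1  105.7]
(335, 185) [645.7  57.    5.2]
(430, 155) [ 700.2 -119.5   55. ]
lid ((579.2494506835938, -79.74858856201172), (180.68394470214844, 141.12281799316406), 70.36170959472656) [[ 482.43015  -141.12129 ]
 [ 615.3443   -188.55    ]
 [ 676.0687    -18.375885]
 [ 543.1546     29.052826]] 70.02234648468414
```

View pics/crop.png

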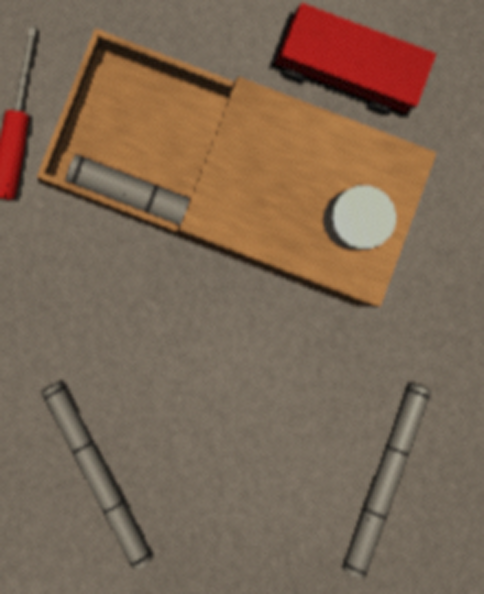

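The crop confirms it: the bin tube at crop (128,190) is about 1.4x thicker than the two loose ones at (95,475) and (388,480). The bin pose comes from the lid rectangle: origin ≈ (601,-18), yaw ≈ -19.6°. Next I'll locate the tube and start pressing.

```bash
cat >> h.py <<'E'
yb=np.array([.3361,.9418,0]); xb=np.array([.9418,-.3361,0]); zb=np.array([0,0,1.]); O=np.array([601.1,-18.5,0])
B=np.stack([xb,yb,zb],1)
def W(p): return O+B@np.array(p,float)
def inb(P): return (P-O)@B
def Rt(th,s): # tool y along s*bin x, tilted by th deg about bin x (tube front up)
    t=np.radians(th); z=B@np.array([0,np.sin(t),-np.cos(t)]); y=s*xb; return np.stack([np.cross(y,z),y,z],1)
def tip(p,th=0,ahead=25,s=1): return W(p)-ahead*Rt(th,s)[:,2]
def tubex(P,lo=60,hi=130):
    b=inb(P); m=(b[...,2]>20)&(b[...,2]<45)&(b[...,0]>-64)&(b[...,0]<62)&(b[...,1]>lo)&(b[...,1]<hi); return b[m]
E
python3 - <<'E'
from h import *
for n in("top","scene"):
    b=tubex(np.load(n+"_p.npy"),32,148); b=b[b[:,2]>26]
    print(n,len(b),np.median(b,0).round(1),np.percentile(b,[1,99],axis=0).round(1))
    for lo in (35,60,85,110): q=b[(b[:,1]>lo)&(b[:,1]<lo+25)]; print(lo,len(q),(q[:,0].min()+q[:,0].max())/2 if len(q) else 0)
for s in(1,-1):
    for th,p in((0,(-48,42,33)),(0,(0,65,27)),(12,(0,65,60)),(25,(0,120,100)),(25,(0,110,260))): print(s,th,p,ctrl.ik(tip(p,th,25 if p[2]==33 else 6,s),Rt(th,s)))
E
```

```text
top 591 [-49.9  82.5  30.2] [[-61.1  33.1  26.2]
 [-38.1 131.5  34.6]]
35 149 -48.95297615908158
60 145 -49.58068207380151
85 148 -50.04048758397211
110 132 -49.950819835473
scene 753 [-49.   87.2  30. ] [[-64.   33.3  26.2]
 [-35.8 139.1  44.1]]
35 174 -49.55389031863699
60 169 -49.80026555634582
85 187 -49.396636486692806
110 189 -48.89710305409586
1 0 (-48, 42, 33) [  3.73278305  30.73762945  -5.83718403  53.42518652   0.
 113.37273189]
1 0 (0, 65, 27) [  3.92277409  37.47313308   2.23364952  54.76051644   0.
 113.56272294]
1 12 (0, 65, 60) [ -1.23408511  33.05379299  -1.37790141  51.72881432  11.37742102
 108.78847362]
1 25 (0, 120, 100) [ -1.78417848  30.95618854  -1.88006031  49.02694048  23.71910886
 109.56721758]
1 25 (0, 110, 260) [ -2.69567553  23.92983047  11.97084951  70.30204585  23.84498958
 108.5806819 ]
-1 0 (-48, 42, 33) [  3.73278305  30.73762945  -5.83718403  53.42518652   0.
 -66.62726811]
-1 0 (0, 65, 27) [  3.92277409  37.47313308   2.23364952  54.76051644   0.
 -66.43727706]
-1 12 (0, 65, 60) [ -1.23408511  33.05379299  -1.37790141  51.72881432  11.37742102
 -71.21152638]
-1 25 (0, 120, 100) [ -1.78417848  30.95618854  -1.88006031  49.02694048  23.71910886
 -70.43278242]
-1 25 (0, 110, 260) [ -2.69567553  23.92983047  11.97084951  70.30204585  23.84498958
 -71.4193181 ]
```

```bash
cat >> h.py <<'E'
def fz(): return telemetry.read_ft_force()
def press(x,y,target=7,z0=38,zmin=26):
    z=z0; ctrl.line_to(tip((x,y,z)),vel=100); f0=np.array(fz())
    while z>zmin:
        z-=1; ctrl.line_to(tip((x,y,z)),vel=30); f=np.array(fz())-f0
        if f[2]>target: break
    print("press z",z,f.round(1),"t",telemetry.read_t()); return z
def look():
    T=np.array(telemetry.read_ee_rot()); p=np.array(telemetry.read_tool_pos()); d=vision.camera("wrist")
    return d["image"],pts(d)@T.T+p
E
python3 - <<'E'
from h import *
ctrl.close_gripper()
ctrl.move_to(tip((-46,42,80)),Rt(0,1))
im,P=look(); save("w1",im); np.save("w1.npy",P)
print(telemetry.read_t(),telemetry.read_opening(),fz())
for lo in (35,60,85,110):
    b=tubex(P,lo,lo+25); b=b[b[:,2]>26]; print(lo,len(b),b.min(0) if len(b) else 0,b.max(0) if len(b) else 0)
z=press(-46,42)
E
```

```text
3.1667 0.36463671119252405 [ 0.165912   -0.26313867 -0.3389312 ]
35 1421 [-61.62915071  35.02740038  26.01719439] [-37.62920446  59.99885039  33.95110117]
60 1593 [-61.44992537  60.02545723  26.02468377] [-37.32926817  84.95548297  34.55370051]
85 1796 [-61.52502164  85.00083933  26.00149668] [-37.49688716 109.95572621  34.36267281]
110 1888 [-61.53047157 110.06621902  26.00070601] [-37.20632547 132.97412528  34.49557475]
press z 31 [-0.7 -1.1  8.3] t 5.4833
```

View pics/w1.png

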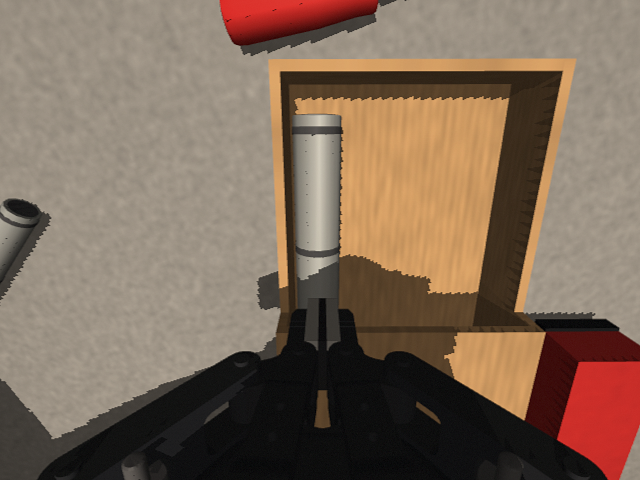

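The wrist view shows the closed fingertips (318,320) on the tube, with the tube running from row 118 down under the hand and its centre at bin x ≈ -49.5. Contact is at 8 N, so I'll roll it in strokes.

```bash
cat >> h.py <<'E'
def stroke(x0,x1,y,z):
    n=max(1,int(abs(x1-x0)/8))
    for x in np.linspace(x0,x1,n+1)[1:]:
        ctrl.line_to(tip((x,y,z)),vel=40); print("x",round(x,1),np.round(B.T@np.array(fz()),1))
    ctrl.line_to(tip((x1,y,z+12)),vel=60)
def where(v=None):
    im,P=look(); 
    if v: save(v,im)
    r=[]
    for lo in (60,85,110):
        b=tubex(P,lo,lo+22); b=b[b[:,2]>25]; r.append((b[:,0].min()+b[:,0].max())/2 if len(b) else np.nan)
    b=tubex(P,60,149); print("tube x",np.round(r,1),"front",b[b[:,2]>28][:,1].max().round(1),"t",telemetry.read_t()); return r
E
python3 - <<'E'
from h import *
stroke(-46,-30,42,31); r=where()
if -45<r[0]<-35:
    x=r[0]-10; z=press(x,42,z0=36); stroke(x,x+32,42,z); where("w2")
E
```

```text
x -38.0 [ 0.2 -1.6  8.3]
x -30.0 [ 1.4 -0.7  5.8]
tube x [-41.5 -41.7 -41.9] front 132.9 t 6.5833
press z 31 [-2.3 -0.1  7.8] t 8.2083
x -43.5 [-0.5 -1.5 11.3]
x -35.5 [ 1.1 -0.4 11.8]
x -27.5 [ 1.1 -1.4 12. ]
x -19.5 [ 0.1 -1.4 11.4]
tube x [-26.4 -26.4 -26.2] front 133.0 t 10.0083
```

The tube rolls cleanly and stays parallel to the walls.

Run:
```python
from h import *
r=[-26.4]
for k in range(2):
    d=min(17,-r[0]); x=r[0]-d*.6; z=press(x,42,z0=34); stroke(x,x+2*d,42,z); r=where("w3" if k else None)
    if abs(r[0])<3: break
```

```text
press z 30 [-1.6  0.6 11.1] t 11.35
x -28.1 [-0.4 -1.8 11. ]
x -19.6 [-0.  -2.2 11. ]
x -11.1 [-0.2 -1.8 10.4]
x -2.6 [ 0.1 -1.3  9.9]
tube x [-8.8 -9.  -8.9] front 133.2 t 13.1833
press z 31 [-0.7 -1.3  8.5] t 14.225
x -5.3 [ 0.5 -1.6  9. ]
x 3.5 [-0.  -1.1  8.8]
tube x [0.1 0.3 0.2] front 132.8 t 15.3583
```

The tube is at bin x ≈ 0.2, parallel to the walls, with its front end at y ≈ 133, so the fingers fit on both sides. Next I'll grasp it.

Run:
```python
from h import *
ctrl.line_to(tip((0.2,70,75)),vel=150); ctrl.let_go(); where()
ctrl.line_to(tip((0.2,70,35)),vel=100); f0=np.array(fz())
ctrl.line_to(tip((0.2,70,8)),vel=40); print((np.array(fz())-f0).round(1),telemetry.read_opening())
ctrl.close_gripper(); print(telemetry.read_opening(),telemetry.read_grip_force(),(np.array(fz())-f0).round(1),telemetry.read_t())
ctrl.line_to(tip((0.2,70,11)),vel=20); print((np.array(fz())-f0).round(1),telemetry.read_opening())
im,P=look(); save("w4",im); np.save("w4.npy",P)
```

```text
tube x [-0.   0.1 -0.1] front 133.2 t 16.625
[0.1 0.5 1.7] 85.78308564716583
25.85399393436127 59.2341148853302 [-0.3  1.   3.1] 18.575
[ 0.1  0.1 -2.3] 25.995360973903818
```

View pics/w4.png

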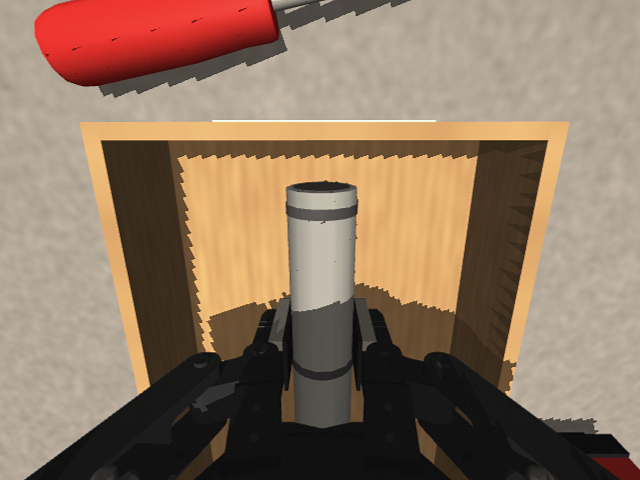

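The tube is between both pads (columns 290–355), with its front end at row 187. The grip is 59 N, and an opening of 25.9 mm is plausible with soft pads on a 28 mm tube. I'll plan the diagonal path with clearance checks, run the first tilt, and check for slip.

```bash
cat >> h.py <<'E'
RR=177
def go(y,z,th,vel=60,run=True,x=0.2):
    p,R=tip((x,y,z),th,14),Rt(th,1)
    if run: ctrl.line_to(p,R,vel=vel)
    return ctrl.ik(p,R)
def pt(yr,th):
    t=np.radians(th); y=yr+RR*np.cos(t); h=65-4.8-14/np.cos(t); z=h+(y-25)*np.tan(t)
    bot=z-RR*np.sin(t)-14*np.cos(t)-5; wall=z+(150-y)*np.tan(t)-14/np.cos(t)-50
    return y,z,bot,wall
path=[(-104,10),(-90,10.5),(-75,11.5),(-60,13.5),(-45,16),(-30,19),(-15,22),(0,25),(15,27),(30,28),(48,28)]
def tooltube():
    d=vision.camera("wrist"); p=pts(d); R=np.array(telemetry.read_ee_rot()); 
    # tube top strip in tool frame: |y|<4, ahead of fingers
    m=(abs(p[...,1])<4)&(p[...,2]>-20)&(p[...,2]<25); q=p[m]; s=np.sign(q[:,0].mean()); a=q[:,0]*s; k=a>18
    c=np.polyfit(a[k],q[k][:,2],1); print("tube in tool: slope deg",np.degrees(np.arctan(c[0])).round(1),"z0",c[1].round(1),"front",a.max().round(1)); return d
E
python3 - <<'E'
from h import *
for a in path: print(a,np.round(pt(*a),1),np.round(go(*pt(*a)[:2],a[1],run=False),0))
print(np.round(go(pt(48,28)[0],290,28,run=False),0))
tooltube()
for t in(.25,.5,.75,1): go(70,22+32*t,10*t,30); print((np.array(fz())).round(1),telemetry.read_opening())
d=tooltube(); save("w5",d["image"]); d=vision.camera("scene"); save("s5",cv2.resize(d["image"][100:340,140:460],None,fx=2.4,fy=2.4)); print(telemetry.read_t())
E
```

```text
(-104, 10) [70.3 54.   4.5  3.8] [ -0.  33.  -0.  53.   9. 110.]
(-90, 10.5) [84.  56.9  5.9  4.9] [  1.  34.   1.  53.  10. 111.]
(-75, 11.5) [98.4 60.9  6.8  7.1] [  2.  34.   1.  53.  11. 112.]
(-60, 13.5) [112.1  66.7   6.8  11.4] [  2.  33.   1.  53.  13. 112.]
(-45, 16) [125.1  74.4   7.1  16.9] [  2.  33.   1.  52.  15. 113.]
(-30, 19) [137.4  84.1   8.2  23.6] [  2.  32.   1.  52.  18. 113.]
(-15, 22) [149.1  95.2  11.   30.5] [  2.  32.   1.  51.  20. 113.]
(0, 25) [160.4 107.9  15.4  37.6] [  2.  31.   1.  50.  23. 113.]
(15, 27) [172.7 119.7  21.9  42.5] [  2.  31.   1.  50.  25. 114.]
(30, 28) [186.3 130.1  29.6  45. ] [  3.  30.   2.  50.  26. 115.]
(48, 28) [204.3 139.7  39.2  45. ] [  4.  31.   4.  51.  25. 116.]
[  4.  26.  19.  71.  25. 116.]
tube in tool: slope deg -8.9 z0 7.2 front 126.7
[ 0.2 -0.2 -2.6] 26.134942145144525
[ 0.4 -0.4 -3. ] 26.20000568047067
[-0.3  0.4 -3.3] 25.9969047210793
[-1.2  0.1 -3.1] 25.713536656737233
tube in tool: slope deg 4.3 z0 -1.7 front 63.2
20.7417
```

View pics/s5.png

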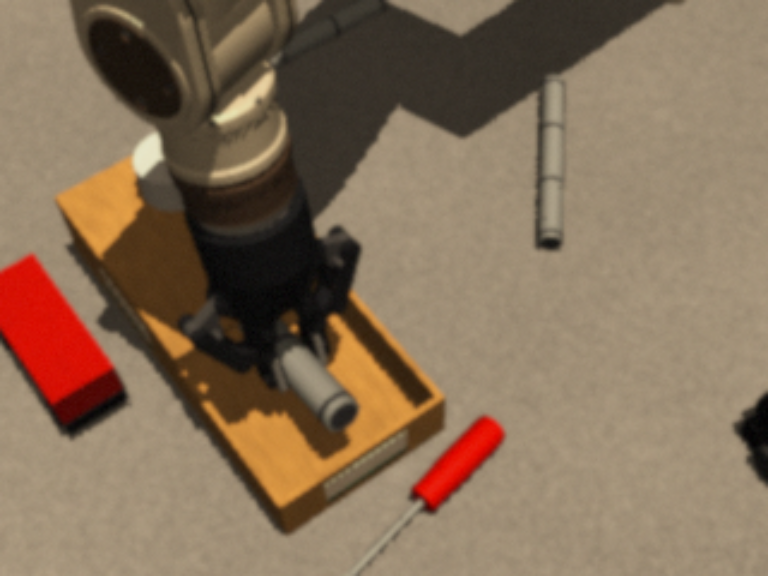

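The scene view shows the tube held at (325,385), its front end raised inside the bin opening and everything else undisturbed. Before drawing it out, I'll check its true tilt in world coordinates.

```bash
cat >> h.py <<'E'
def tilt():
    im,P=look(); b=inb(P); R=np.array(telemetry.read_ee_rot()); p=np.array(telemetry.read_tool_pos())
    q=(P-p)@R; s=np.sign(R[:,0]@yb); a=q[...,0]*s
    m=(abs(q[...,1])<3)&(abs(q[...,2])<25)&(a>20)&(a<58); b=b[m]
    from scipy.stats import theilslopes
    sl,ic,_,_=theilslopes(b[::max(1,len(b)//400),2],b[::max(1,len(b)//400),1])
    th=np.degrees(np.arctan(sl)); y=inb(p+14*R[:,2])[1]; top=ic+sl*y
    print("tube tilt",round(th,2),"tool",np.degrees(np.arcsin(R[:,2]@yb)).round(2),"axis z at G",round(top-14/np.cos(np.radians(th)),1),"y",round(y,1),"n",len(b)); return th
E
python3 -c "
from h import *
tilt()"
```

```text
tube tilt 11.16 tool 10.0 axis z at G 52.4 y 70.0 n 1534
```

Tilt is 11.2°, close to the plan. I'll apply a small correction (-1°, +1.5 mm) and draw it out, watching the force.

Run:
```python
from h import *
f0=np.array([0,0,-3.1])
for i,(yr,th) in enumerate(path):
    y,z,_,_=pt(yr,th); go(y,z+1.5,th-1,50); f=B.T@(np.array(fz())-f0); print(yr,f.round(1),round(telemetry.read_opening(),1))
    if i in(3,7): tilt()
    if np.linalg.norm(f)>12: print("STOP"); break
print(telemetry.read_t()); tilt(); d=vision.camera("scene"); save("s6",d["image"])
```

```text
-104 [0.3 1.  0.2] 26.3
-90 [-0.2  0.5  0.2] 25.8
-75 [ 1.1  0.3 -1. ] 25.7
-60 [-0.4 -0.6  0.3] 25.9
tube tilt 13.7 tool 12.49 axis z at G 66.7 y 112.1 n 1547
-45 [-0.9  0.  -0.3] 26.1
-30 [ 0.1 -0.6  0. ] 26.1
-15 [-0.7 -0.6 -0.2] 26.2
0 [-0.9 -0.1 -0.5] 25.9
tube tilt 25.26 tool 23.99 axis z at G 108.1 y 160.3 n 1554
15 [-0.4  0.   0.3] 26.0
30 [-0.6  0.1 -0. ] 26.1
48 [-0.1 -0.3  0. ] 25.8
25.8
tube tilt 28.22 tool 26.98 axis z at G 139.4 y 204.3 n 1529
```

View pics/s6.png

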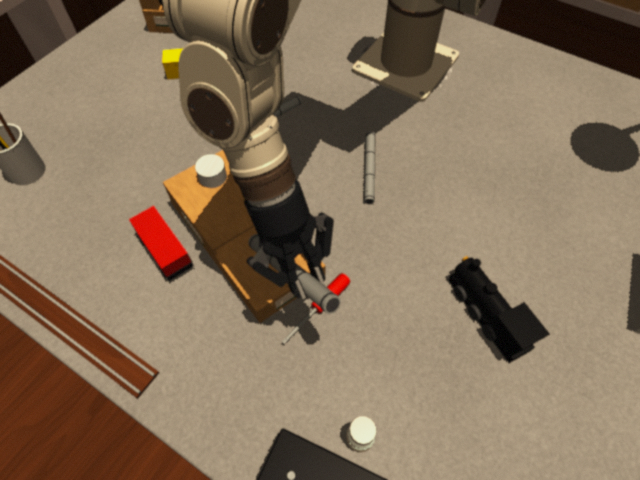

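The tube is clear of the lid, held at (318,290), with no contact forces, and the tin, wagon, driver and engine haven't moved. Next comes the straight lift.

Run:
```python
from h import *
for z in(200,300): go(pt(48,28)[0],z,27,80)
ctrl.pause(1.0)
th=tilt(); print("rear bottom z",300-177*np.sin(np.radians(th))-14,telemetry.read_t(),telemetry.read_opening(),telemetry.read_grip_force(),np.round(fz(),1),np.abs(telemetry.read_dq()).max())
d=vision.camera("scene"); save("s7",d["image"])
```

```text
tube tilt 28.07 tool 27.0 axis z at G 298.2 y 204.3 n 1531
rear bottom z 202.72520640037715 29.2333 26.154741458388976 59.10975515842438 [ 0.2 -0.1 -3.2] 0.14188704321896733
```

View pics/s7.png

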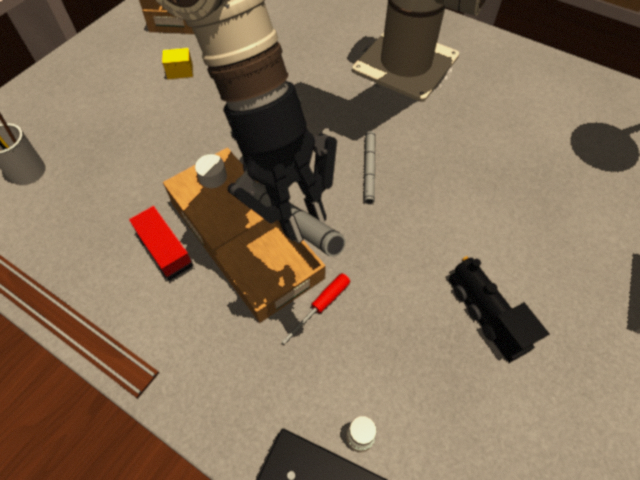

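The tube is held still at (318,230), its lowest point about 200 mm up (151 mm needed), and everything else is in place, so I'm handing in.

```bash
python3 -c "
from h import *
print(ticket.job_done())"
```

```text
the job is handed in; nothing more can be done
None
```

I rolled the tube to the middle of the bin, gripped it, tilted it, drew it out through the opening and handed the job in at about 29 s, with the tube held still, its lowest point about 13 cm above the bin top, and nothing else visibly moved.

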